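# Toast and jam: reload the toaster, twist open the jam jar

### The job

Take the cold slice of toast out of the wire rack and slide it down into the toaster's empty slot until it stands on the carrier, and let go of it. Then open the jam: the hexagonal jar stands in the clamp of the preparation board, so grip its tight lid, twist it counter-clockwise until the threads let go, lift it clear without pulling the jar up out of the clamp, and finish while holding the lid level just above the jar's mouth - do not put it down. Leave the other slice in the toaster and the other breakfast things where they are.

Things in the scene. Friction and masses are not known exactly. Their poses are not given: they have to be found in the camera images.
- toast: Slice of cold toast to be reloaded, rigid, 14 mm thick (its x axis), 104 mm wide (its y axis), 102 mm tall (z), about 35 g; flat faces, rounded upper corners (full height over the middle 52 mm, straight sides 92 mm apart lower down). Origin: centre of its lower edge. Starts upright in a gap near the middle of the wire rack, its lower edge 14 mm above the worktop.
- toast_rack: Wire toast rack, fixed, 137 mm long (its x), 76 mm wide (its y), 66 mm tall, six hoops every 24 mm across x. Origin: centre of its underside, on the worktop.
- toaster: White two-slot toaster, fixed, 165 mm deep (its x), 270 mm long (its y), 185 mm tall; lever and dial on its -y end. Origin: centre of its underside, on the worktop. Two slots run along its y, 54 mm apart; the one at its -x side (towards the robot) is empty, the one at +x holds another slice that sticks out 40 mm. Stands left or right.
- empty_slot (a point): Centre of the mouth of the empty slot, in the toaster's top plate, axes as the toaster's: the slot is 19 mm wide (x) and 130 mm long (y); the fixed bread carrier inside is 62 mm below the mouth, so a slice that stands on it sticks out 40 mm.
- toast_in_toaster: The other slice, same size, loose in the occupied slot. Leave it. Origin: centre of its lower edge.
- clamp_board: Grey one-handed preparation board, fixed, 190 mm (x) by 270 mm (y), top face 20 mm above the worktop, on rubber feet. In its middle a jar clamp: two rubber-lined V jaws at +y and -y of the jar, 42 mm tall, the whole clamp with spindle and hand wheel below 65 mm over the worktop and within 137 mm of the middle along y. Origin: under its centre, on the worktop.
- jam_jar: Hexagonal glass jam jar, 68 mm across flats, 100 mm tall without lid, 0.3 to 0.6 kg, loose on the board between the V jaws, which hug four flats: it cannot turn more than about 3 degrees, but nothing holds it down. Body up to 72 mm, shoulder, round neck 50 mm across from 80 mm up; three threads, same every 120 degrees. Origin: centre of its underside, 20 mm above the worktop.
- jar_mouth (a point): Centre of the jar's round mouth, in the rim plane, 100 mm above the jar's underside; the seated lid's top is 5 mm above it.
- jar_lid: Round metal twist-off lid, 62 mm across, 16 mm tall, 30 g, three inner lugs. Origin: centre of its lower edge, seated 11 mm below the rim. Counter-clockwise (from above) loosens: tight (up to 0.8 N m), then easy. Its x axis starts 10 to 24 degrees counter-clockwise of the jar's and it lifts free only between 75 and 105 degrees (a turn of 50 to 65 first frees it), where it meets a stop.
- mug: White mug, 80 mm across, 95 mm tall. Leave it. Origin: centre of underside.
- honey_jar: Small round amber jar with a steel cap, 64 mm across, 90 mm tall. Leave it.
- plate: White plate, 170 mm across, 20 mm tall. Leave it.
- salt_shaker: Steel salt shaker, 40 mm across, 66 mm tall. Leave it.
- egg_cup: White egg cup, 46 mm across, 48 mm tall. Leave it.
There are look-alikes about, which are no part of the job. Of the things that look like the jar_lid, the smaller one is meant. Leave any blue look-alike of the toast alone.

How it is judged:
On the way, in this order (a step that is already met when the one before it is completed fails the run):
1. the slice stands on the carrier in the toaster's empty slot, let go (z of toast in the frame of empty_slot below -0.055 m and x of toast in the frame of empty_slot between -0.008 and 0.008 m and y of toast in the frame of empty_slot between -0.025 and 0.025 m and angle between toast's own z axis and vertical below 0.15 rad and contact force between toast and the fingers below 0.2 N), for 0.2 s.
2. the lid is off: unscrewed and lifted clear of the rim in the gripper, the jar still standing in the clamp (z of jar_lid in the frame of jar_mouth above 0.002 m and contact force between jar_lid and the fingers above 1 N and z of jam_jar in the frame of clamp_board below 0.025 m and horizontal distance between jam_jar and clamp_board below 0.01 m and angle between jam_jar's own z axis and vertical below 0.08 rad), for 0.2 s.
At the end, for the whole second after the job is handed in: Slice in the slot, 55 mm deep or more, upright, let go. Lid held still in the fingers, touching nothing else, level to 0.17 rad, lower edge 3 to 60 mm above the rim, centre within 25 mm of the mouth's. Jar in the clamp, raised under 5 mm, tilt under 0.08 rad (all of step 1 and z of jam_jar in the frame of clamp_board below 0.025 m and horizontal distance between jam_jar and clamp_board below 0.01 m and angle between jam_jar's own z axis and vertical below 0.08 rad and z of jar_lid in the frame of jar_mouth between 0.003 and 0.06 m and horizontal distance between jar_lid and jar_mouth below 0.025 m and angle between jar_lid's own z axis and vertical below 0.17 rad and contact force between jar_lid and the fingers above 1 N and contact force between jar_lid and jam_jar below 0.1 N and contact force between jar_lid and clamp_board below 0.1 N and linear speed of jar_lid below 0.03 m/s); the arm keeps its last pose, push and grip.
It fails at once if the jar is pulled up out of the clamp by more than 15 mm (z of jam_jar in the frame of clamp_board above 0.035 m).
It fails at once if the other slice is displaced by more than 30 mm (distance of toast_in_toaster from where it was at the start of the episode above 0.03 m).
It fails at once if another breakfast thing is displaced by more than 40 mm (distance of any of mug, honey_jar, plate, salt_shaker, egg_cup from where it was at the start of the episode above 0.04 m).
It also fails if it takes over 51 s, if anything falls off the work surface, if the arm or the gripper's body presses on something with over 40 N, if the wrist force passes 120 N, or if a joint passes its speed limit or range.

### The arm

A 7-joint arm with a two-finger parallel gripper is mounted at the origin on the work surface. World frame = base frame: x ahead of the robot, y to its left, z up, the work surface at z = 0. Lengths are in m, angles in rad, forces in N, time in s.
With the tool pointing down it reaches from about 0.4 to 0.85 m from the base axis. Payload 4.5 kg.
Tool frame: the origin (TCP) lies on the centre line of the jaws, within the pads' length; the fingertips stand 11 mm ahead of it and the grasp point (between the pads) lies 8 mm behind it; z points along the fingers, y is the line along which they close (so a half turn about z gives the same grasp; the last joint's range is limited). The gripper opens to 88 mm and grips with 3 to 60 N. Pads are 18 mm wide; open, the fingers measure 123 mm over their backs; the gripper's body (75 mm by 187 mm) begins 45 mm behind the grasp point.
Start: joints at [-1.141, 0.689, -0.195, 1.565, 0.157, 0.902, -0.215], TCP at [0.241, 0.577, 0.25] pointing down, gripper open.
Joint ranges: [-3.01, 3.01], [-0.46, 2.08], [-1.47, 1.51], [0.13, 2.56], [-1, 4.14], [0.04, 2.09], [-2.66, 2.66]. Speed limits (rad/s): [2.57, 2.57, 3.14, 3.14, 3.14, 3.14, 3.14].

### API

Orientations are given as a unit quaternion [x, y, z, w].
In Python, from plant import * gives the robot as it stands. The module is installed in compiled form; this text tells all that it offers.
- The arm moves only by the tool send_rows, never from a script. Its argument "motion" is a list of rows, each an object of numbers: "x", "y", "z": the shift along the tool's x, y, z in cm; "rx", "ry", "rz": the turn, a rotation vector about the tool's x, y, z in rad; "jaw": the finger opening in cm, from 0 to 8.81. In form: [{"x": .., "y": .., "z": .., "rx": .., "ry": .., "rz": .., "jaw": ..}, ...]. A call has exactly 5 rows; each row shifts and turns the commanded pose from where the row before left it, along the tool's axes as they then stand; what a row does not reach is not made up. A row lasts 1/10 s, in which the tool goes at most 50 mm and 8.59 degrees, less where a joint would pass 70% of its speed; a pose out of reach is approached as far as the arm can. A call is refused whole if a number of a shift passes 5 or a number of a turn 0.15, either way. A call with a gripper value outside its range is refused whole. The fingers move at their own pace and stop on an object; "grip_force" is the grip in N (left out, the last holds). Time passes only in rows, so rows that do not move let the fingers close, or fill a call up. It gives the time, the measured TCP pose, the force, the opening and the grip force at its end, in the units of the state.
- get_state(): the state, without advancing time (a new reading comes with each control period).
- snapshot(name): name is "scene" or "top" or "wrist"; returns a dict with "img" (384x512x3 uint8, red, green, blue), "vertical_fov" (degrees; the focal length in pixels is half the picture's height over the tangent of half this angle, whatever the lens; pixels are square), "cx", "cy" (the principal point, pixels), "D" ([k1, k2, p1, p2, k3] as OpenCV has them; the pictures are not rectified), "extrinsics" (4x4, takes a point from camera to world coordinates). Camera axes: x right, y up, looking along -z (the intrinsics and any distortion apply to the point x, -y, -z); pixel columns grow to the right and rows downward; lengths in m; the calibration is good to about 2 mm. A picture is of the moment at which its call begins. There is no depth.
- finish_job(): hands the job in; it is judged then, once.
The state is a dict: "clock": time; "q": joint angles; "qd": joint speeds; "joint_torque": joint torques, N m; "tool_pos": TCP position; "eef_rot": TCP orientation; "contact_force": force on the tool from outside, world axes, zero at the start; "moment": the same for the moment, N m; "opening": opening from 0.0 (shut) to 1.0 (fully open); "finger_force": force on a finger pad.
Only numpy, scipy, OpenCV 4.12 (cv2) and the standard library are available. Lean on these libraries where they do the work, as an engineer would, in place of code of your own. Each camera call takes 0.05 s, during which the arm holds its last target. There are 200 camera calls.

## Working session

There is one attempt and no reset: what is moved stays moved. The work goes in short steps, Python scripts to look and compute and a tool call to move; the robot and the scene stay as the last step left them, time stands still between calls to the robot, and variables do not carry over. Pictures are saved under pics/ and viewed, at most 10 in all, crops included, and the job is handed in when it is done.

Besides the shell and the picture viewer there is one more tool, called by a JSON object that holds its "api" and its "payload". send_rows: Moves the arm, as the interface text tells. Its arguments: {"type":"object","properties":{"motion":{"type":"array"},"grip_force":{"type":"number"}},"required":["motion"]}

```bash
mkdir -p pics; cat > h.py <<'E'
from plant import *
import numpy as np, cv2, pickle
from scipy.spatial.transform import Rotation as R
def K(s):
    f=192/np.tan(np.radians(s["vertical_fov"])/2)
    return np.array([[f,0,s["cx"]],[0,f,s["cy"]],[0,0,1.]])
def snap(n,f):
    s=snapshot(n); cv2.imwrite(f"pics/{f}.png",s["img"][:,:,::-1]); pickle.dump(s,open(f"{f}.pkl","wb")); return s
def load(f): return pickle.load(open(f"{f}.pkl","rb"))
F=np.diag([1,-1,-1.])
def px2w(s,px,z):
    "pixels -> world points on plane height z"
    px=np.atleast_2d(np.array(px,float)); z=np.broadcast_to(z,len(px))
    u=cv2.undistortPoints(px[:,None],K(s),np.array(s["D"],float))[:,0]
    E=np.array(s["extrinsics"]); d=(np.c_[u,np.ones(len(u))]@F)@E[:3,:3].T; o=E[:3,3]
    return o+d*((z-o[2])/d[:,2])[:,None]
def w2px(s,P):
    E=np.array(s["extrinsics"]); C=((np.atleast_2d(P)-E[:3,3])@E[:3,:3])@F
    return cv2.projectPoints(C,np.zeros(3),np.zeros(3),K(s),np.array(s["D"],float))[0][:,0]
E
python3 - <<'E'
from h import *
print({k:np.round(v,3) for k,v in get_state().items()})
for n in("scene","top"):
    s=snap(n,n+"0"); print(n,s["vertical_fov"],s["cx"],s["cy"],s["D"],np.round(s["extrinsics"],3).tolist())
a=load("scene0")["img"];b=load("top0")["img"]
cv2.imwrite("pics/top_big.png",cv2.resize(b,(800,600),interpolation=cv2.INTER_CUBIC)[:,:,::-1])
cv2.imwrite("pics/scene_big.png",cv2.resize(a,(800,600),interpolation=cv2.INTER_CUBIC)[:,:,::-1])
E
```

```text
{'clock': np.float64(0.0), 'q': array([-1.141,  0.69 , -0.195,  1.566,  0.157,  0.903, -0.215]), 'qd': array([ 0.001, -0.001, -0.   , -0.001,  0.   ,  0.   ,  0.001]), 'joint_torque': array([ 0.0000e+00, -5.2756e+01, -1.2670e+00, -1.5343e+01, -5.3000e-02,
        6.0000e-03,  0.0000e+00]), 'tool_pos': array([0.241, 0.576, 0.249]), 'eef_rot': array([ 0.197,  0.98 , -0.001, -0.   ]), 'contact_force': array([-0.106,  0.257,  0.709]), 'moment': array([-0.014, -0.014,  0.01 ]), 'finger_force': np.float64(0.0), 'opening': np.float64(1.003)}
scene 46.879480467757325 257.9089981194217 192.06530168737478 [-0.14160414  0.          0.          0.          0.        ] [[0.44, -0.596, 0.671, 1.188], [0.898, 0.31, -0.313, -0.283], [-0.021, 0.741, 0.671, 0.775], [0.0, 0.0, 0.0, 1.0]]
top 42.14667651921927 258.21358020920974 183.27902031447553 [-0.17413138  0.          0.          0.          0.        ] [[-0.01, 0.99, -0.142, 0.379], [-1.0, -0.012, -0.011, -0.008], [-0.012, 0.142, 0.99, 1.296], [0.0, 0.0, 0.0, 1.0]]
```

View pics/top_big.png

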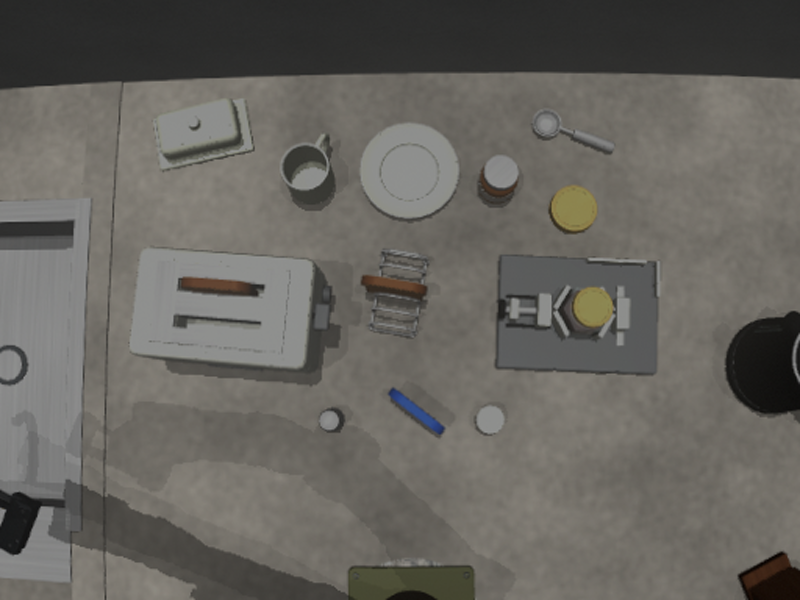

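View pics/scene_big.png

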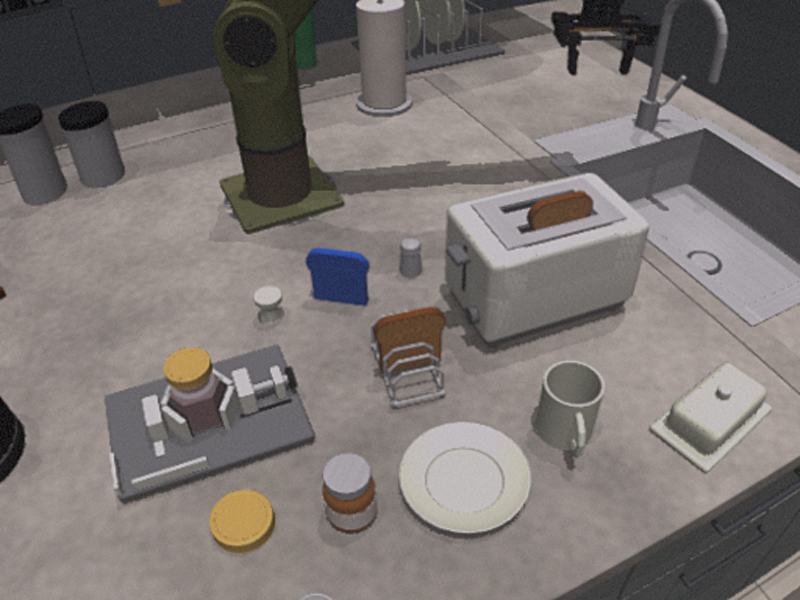

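```bash
python3 - <<'E'
from h import *
t=load("top0")["img"]; s=load("scene0")["img"]
def c(im,x,y,w,h,f): 
    o=np.clip(im[y:y+h,x:x+w].astype(float)*1.5,0,255).astype(np.uint8); return cv2.resize(o,None,fx=f,fy=f,interpolation=cv2.INTER_CUBIC)
A=c(t,80,155,200,85,4); B=c(t,345,170,65,55,4); C=c(s,215,180,85,64,4)
o=np.zeros((600,800,3),np.uint8); o[:340]=A; o[342:342+220,:260]=B; o[342:598,300:640]=C
cv2.imwrite("pics/close.png",o[:,:,::-1])
for n in("top0","scene0"):
    h=cv2.cvtColor(load(n)["img"],cv2.COLOR_RGB2HSV)
    for nm,lo,hi in(("brown",(3,110,35),(16,255,200)),("yellow",(19,110,60),(30,255,255))):
        m=cv2.inRange(h,lo,hi); N,l,st,ce=cv2.connectedComponentsWithStats(m)
        for i in range(1,N):
            if st[i,4]>60: print(n,nm,st[i],ce[i].round(1),[np.round(v,1) for v in cv2.minAreaRect(np.argwhere(l==i)[:,::-1].astype(np.float32))])
E
```

```text
top0 brown [232 176  40  12 226] [251.9 181.5] [array([251.6, 181.4]), array([40.2,  5.9]), np.float64(10.1)]
top0 brown [117 178  39   8 206] [135.7 181.2] [array([135.9, 181.3]), array([38.2,  5.4]), np.float64(4.4)]
top0 brown [475 355  31  23 277] [489.8 365.4] [array([490. , 365.5]), array([ 8.9, 32. ]), np.float64(61.6)]
top0 yellow [352 119  30  30 609] [366.6 133.6] [array([366.9, 133.3]), array([29.1, 28.2]), np.float64(63.4)]
top0 yellow [367 184  25  25 198] [377.  196.5] [array([379., 196.]), array([24., 24.]), np.float64(90.0)]
scene0 brown [339 123  40  23 558] [358.8 133.3] [array([358.5, 133.1]), array([17. , 39.3]), np.float64(76.0)]
scene0 brown [240 197  45  32 902] [262.5 210.4] [array([262. , 212.5]), array([31., 44.]), np.float64(90.0)]
scene0 brown [248 222  27  13 109] [259.9 226.3] [array([260.1, 226.4]), array([ 6.2, 27.9]), np.float64(70.2)]
scene0 brown [207 307  32  22 275] [223.6 320.9] [array([223.4, 318.5]), array([19.2, 31.9]), np.float64(82.6)]
scene0 yellow [105 223  30  26 550] [119.3 234.4] [array([119.5, 235.5]), array([25., 29.]), np.float64(90.0)]
scene0 yellow [ 134  314   41   40 1158] [154.1 332.3] [array([154. , 333.5]), array([39., 40.]), np.float64(90.0)]
```

View pics/close.png

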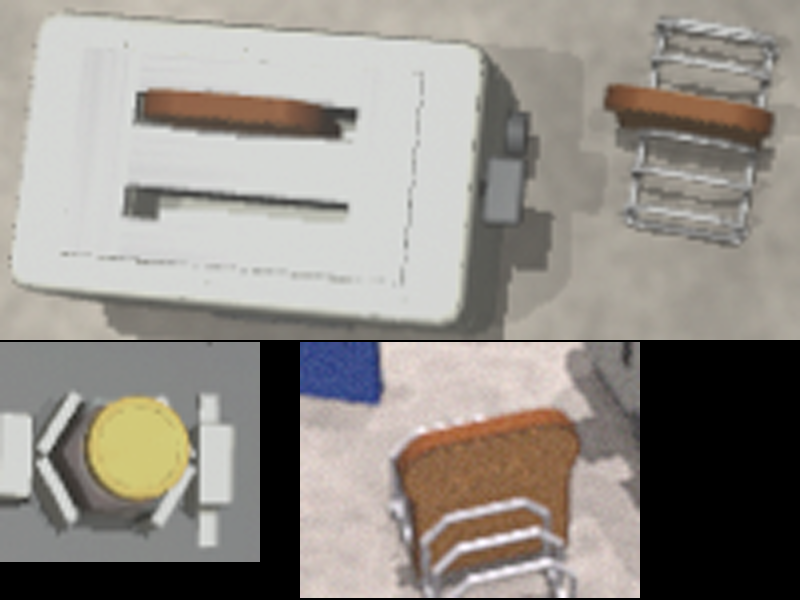

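```bash
python3 - <<'E'
from h import *
t=load("top0"); c=lambda p:np.array(p,float)/4+[80,155]-.375
p=lambda n,q,z:print(n,px2w(t,c(q),z)[:,:2].round(4).tolist())
p("toast back top edge",[(650,88),(730,97)],.116)
p("toast ends",[(606,100),(770,122)],.1)
p("slot upper edge ends",[(125,185),(348,206)],.185)
p("slot lower edge ends",[(160,204),(348,213)],.185)
p("occ slot",[(137,90),(137,122),(357,109),(357,123)],.185)
p("toaster corners",[(42,14),(487,46),(12,283),(462,325)],.185)
p("rack",[(660,20),(775,40),(628,222),(742,240)],.066)
b=lambda q:np.array(q,float)/4+[345,170]-.375
print("lid",px2w(t,b([(139,447-342),(88,105),(190,105),(139,55),(139,155)]),.125).round(4).tolist())
P=px2w(t,b([(139,105)]),.125)[0]; s=load("scene0")
print("lid in scene",w2px(s,P), "obs 119.3 234.4; toast", w2px(s,[[.43,.01,.116]]))
print(px2w(t,[(366.8,133.5)],.02))
st=get_state(); print(R.from_quat(st["eef_rot"]).as_matrix().round(3).tolist())
s=snap("wrist","w0"); E=np.array(s["extrinsics"]); T=np.eye(4);T[:3,:3]=R.from_quat(st["eef_rot"]).as_matrix();T[:3,3]=st["tool_pos"]
print((np.linalg.inv(T)@E).round(3).tolist(),s["vertical_fov"])
E
```

```text
toast back top edge [[0.5657, 0.0429], [0.5597, -0.005]]
toast ends [[0.5612, 0.0704], [0.5465, -0.029]]
slot upper edge ends [[0.5026, 0.341], [0.4896, 0.211]]
slot lower edge ends [[0.4916, 0.32], [0.4856, 0.211]]
occ slot [[0.5575, 0.3356], [0.5389, 0.335], [0.5449, 0.2067], [0.5368, 0.2065]]
toaster corners [[0.6031, 0.3946], [0.5802, 0.1325], [0.4467, 0.4068], [0.4223, 0.1459]]
rack [[0.6168, 0.0386], [0.6031, -0.0335], [0.4898, 0.0592], [0.4778, -0.0112]]
lid [[0.514, -0.2841, 0.125], [0.5145, -0.2533, 0.125], [0.5136, -0.3152, 0.125], [0.5441, -0.2854, 0.125], [0.4841, -0.2829, 0.125]]
lid in scene [[118.49639257 231.49352458]] obs 119.3 234.4; toast [[233.78609827 169.06792676]]
[[ 0.69252065 -0.28305725  0.02      ]]
[[-0.923, 0.386, -0.001], [0.386, 0.923, -0.002], [-0.0, -0.002, -1.0]]
[[0.001, 0.954, 0.3, 0.077], [1.0, -0.001, 0.0, 0.0], [0.001, 0.3, -0.954, -0.135], [0.0, 0.0, 0.0, 1.0]] 59.560000068298734
```

The loose slice is in the rack at top_big (394,287). Look-alikes are the one in the toaster (217,285) and the blue one (416,411). The small lid is on the jar at (592,306); the bigger yellow one at (574,209) is a decoy. The crop confirms the brown slice in the rack, the empty lower slot, and the lid on the jar.

```bash
cat >> h.py <<'E'
def plan(pos,yaw,n,jaw=None):
    "yaw: world angle of tool y, tool pointing down; prints rows (cm, rad)"
    st=get_state(); p=np.array(st["tool_pos"]); Rc=R.from_quat(st["eef_rot"])
    a=np.radians(yaw); y=np.array([np.cos(a),np.sin(a),0]); z=np.array([0,0,-1.]); Rt=R.from_matrix(np.c_[np.cross(y,z),y,z])
    rv=(Rc.inv()*Rt).as_rotvec()/n; d=(np.array(pos)-p)/n
    for i in range(n):
        print("xyz",(Rc.inv().apply(d)*100).round(2),"r",rv.round(3)); Rc=Rc*R.from_rotvec(rv)
def st():
    s=get_state(); Rm=R.from_quat(s["eef_rot"]).as_matrix()
    print("t",round(float(s["clock"]),2),"p",np.round(s["tool_pos"],4),"yaw",np.degrees(np.arctan2(Rm[1,1],Rm[0,1])).round(2),"tilt",np.degrees(Rm[:2,2]).round(2),"F",np.round(s["contact_force"],1),"M",np.round(s["moment"],2),"op",round(float(s["opening"])*88,1),"ff",round(float(s["finger_force"]),1),"q",np.round(s["q"],2))
E
python3 -c "
from h import *
st(); plan([.49,.21,.33],-5,10)"
```

```text
t 0.15 p [0.2408 0.5763 0.2491] yaw 67.33 tilt [-0.03 -0.07] F [-0.4  0.3  0.5] M [ 0.   -0.04  0.01] op 88.1 ff 0.0 q [-1.14  0.69 -0.19  1.57  0.16  0.9  -0.22]
xyz [-3.71 -2.42 -0.81] r [-0.     0.     0.126]
xyz [-3.99 -1.93 -0.81] r [-0.     0.     0.126]
xyz [-4.2  -1.42 -0.81] r [-0.     0.     0.126]
xyz [-4.34 -0.88 -0.81] r [-0.     0.     0.126]
xyz [-4.42 -0.32 -0.81] r [-0.     0.     0.126]
xyz [-4.42  0.24 -0.81] r [-0.     0.     0.126]
xyz [-4.36  0.79 -0.81] r [-0.     0.     0.126]
xyz [-4.22  1.33 -0.81] r [-0.     0.     0.126]
xyz [-4.02  1.86 -0.81] r [-0.     0.     0.126]
xyz [-3.76  2.35 -0.81] r [-0.     0.     0.126]
```

{"api": "send_rows", "payload": {"motion": [{"x":-3.7,"y":-2.4,"z":-1.5,"rz":0.126},{"x":-4.0,"y":-1.9,"z":-1.5,"rz":0.126},{"x":-4.2,"y":-1.4,"z":-1.5,"rz":0.126},{"x":-4.3,"y":-0.9,"z":-1.5,"rz":0.126},{"x":-4.4,"y":-0.3,"z":-1,"rz":0.126}]}}

```text
schema error: expected keys x, y, z, rx, ry, rz, jaw
```

{"api": "send_rows", "payload": {"motion": [{"x":-4.4,"y":0.2,"z":-0.3,"rz":0.126},{"x":-4.4,"y":0.8,"z":-0.3,"rz":0.126},{"x":-4.2,"y":1.3,"z":-0.3,"rz":0.126},{"x":-4.0,"y":1.9,"z":-0.2,"rz":0.126},{"x":-3.8,"y":2.3,"z":0,"rz":0.126}]}}

```text
schema error: expected keys x, y, z, rx, ry, rz, jaw
```

```bash
python3 -c "
from h import *
import time
st(); s=snap('wrist','w1'); st()
cv2.imwrite('pics/w1b.png',cv2.resize(s['img'],(800,600),interpolation=cv2.INTER_CUBIC)[:,:,::-1])"
```

```text
t 0.15 p [0.2408 0.5763 0.2491] yaw 67.33 tilt [-0.03 -0.07] F [-0.4  0.3  0.5] M [ 0.   -0.04  0.01] op 88.1 ff 0.0 q [-1.14  0.69 -0.19  1.57  0.16  0.9  -0.22]
t 0.2 p [0.2408 0.5764 0.2492] yaw 67.33 tilt [-0.02 -0.06] F [-0.6 -0.1 -0.7] M [ 0.   -0.02 -0.05] op 87.8 ff 0.0 q [-1.14  0.69 -0.19  1.57  0.16  0.9  -0.22]
```

View pics/w1b.png

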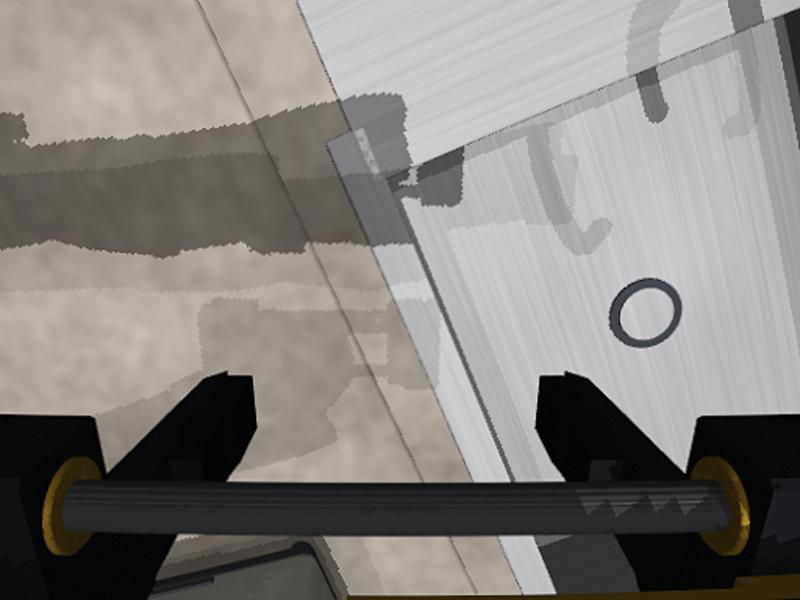

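The moves were refused because every key is required. The picture is the start view: the fingers fill the lower half, so a target should sit at tool +x.

{"api": "send_rows", "payload": {"motion": [{"x":-4.0,"y":-2.4,"z":-1.5,"rx":0,"ry":0,"rz":0.126,"jaw":8.8},{"x":-4.3,"y":-1.9,"z":-1.5,"rx":0,"ry":0,"rz":0.126,"jaw":8.8},{"x":-4.5,"y":-1.4,"z":-1.5,"rx":0,"ry":0,"rz":0.126,"jaw":8.8},{"x":-4.6,"y":-0.9,"z":-1.5,"rx":0,"ry":0,"rz":0.126,"jaw":8.8},{"x":-4.7,"y":-0.3,"z":-1,"rx":0,"ry":0,"rz":0.126,"jaw":8.8}]}}

```text
clock: 0.7
tool_pos: [0.3783, 0.3842, 0.3208]
eef_rot: [0.493, 0.87, 0.001, 0.0]
contact_force: [0.6, 0.7, 0.3]
opening: 0.997
finger_force: 0.0
```

{"api": "send_rows", "payload": {"motion": [{"x":-4.8,"y":0.2,"z":-0.3,"rx":0,"ry":0,"rz":0.126,"jaw":8.8},{"x":-4.8,"y":0.8,"z":-0.3,"rx":0,"ry":0,"rz":0.126,"jaw":8.8},{"x":-4.6,"y":1.3,"z":-0.3,"rx":0,"ry":0,"rz":0.126,"jaw":8.8},{"x":-4.4,"y":1.9,"z":-0.2,"rx":0,"ry":0,"rz":0.126,"jaw":8.8},{"x":-4.0,"y":2.3,"z":0,"rx":0,"ry":0,"rz":0.126,"jaw":8.8}]}}

```text
clock: 1.2
tool_pos: [0.5081, 0.1836, 0.3311]
eef_rot: [0.738, 0.674, 0.0, 0.0]
contact_force: [1.1, 0.3, 0.2]
opening: 0.999
finger_force: 0.0
```

{"api": "send_rows", "payload": {"motion": [{"x":0,"y":0,"z":0,"rx":0,"ry":0,"rz":0,"jaw":4},{"x":0,"y":0,"z":0,"rx":0,"ry":0,"rz":0,"jaw":4},{"x":0,"y":0,"z":0,"rx":0,"ry":0,"rz":0,"jaw":4},{"x":0,"y":0,"z":0,"rx":0,"ry":0,"rz":0,"jaw":4},{"x":0,"y":0,"z":0,"rx":0,"ry":0,"rz":0,"jaw":4}]}}

```text
clock: 1.7
tool_pos: [0.5065, 0.1869, 0.3307]
eef_rot: [0.736, 0.677, 0.0, -0.0]
contact_force: [-0.3, 0.4, 0.1]
opening: 0.568
finger_force: 0.0
```

```bash
python3 -c "
from h import *
st(); s=snap('wrist','w1')
cv2.imwrite('pics/w1b.png',cv2.resize(s['img'],(800,600),interpolation=cv2.INTER_CUBIC)[:,:,::-1])"
```

```text
t 1.7 p [0.5065 0.1869 0.3307] yaw -4.71 tilt [-0.02  0.03] F [-0.3  0.4  0.1] M [-0.16  0.08  0.03] op 50.0 ff 0.0 q [-0.53  0.48  0.15  1.72 -0.09  0.94 -0.43]
```

View pics/w1b.png

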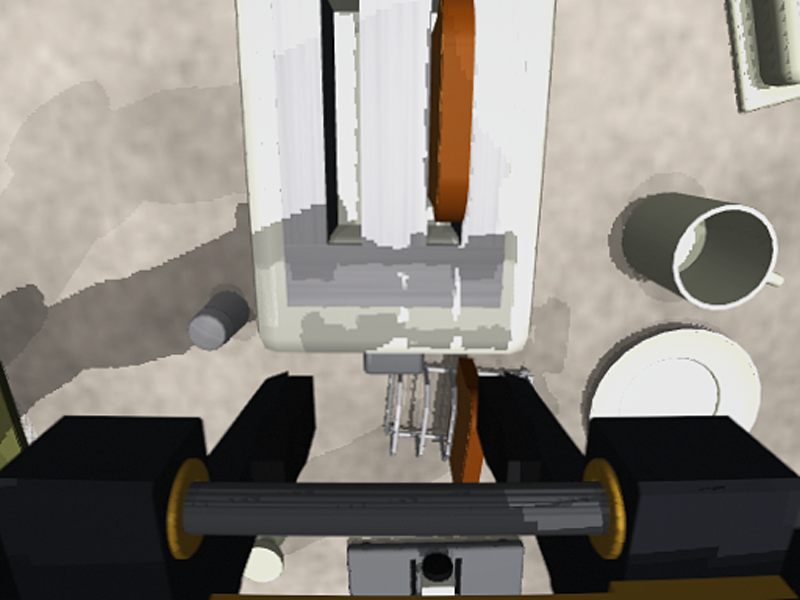

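The view shows the empty slot running from (322,0) to about (345,242) in the scaled picture, the occupied slot right of it, and the rack slice partly behind the right finger.

```bash
python3 - <<'E'
from h import *
s=load("w1"); c=lambda p:(np.array(p,float)+.5)/1.5625-.5
p=lambda n,q,z:print(n,px2w(s,c(q),z)[:,:2].round(4).tolist())
p("slot left",[(322,10),(328,235)],.185)
p("slot right",[(358,10),(361,235)],.185)
p("slot end",[(345,243),(345,238)],.185)
p("occ end",[(443,243)],.185)
p("occ right top",[(460,243),(428,243)],.185)
p("outer",[(238,50),(262,330),(553,50),(528,330),(390,352)],.18)
print(w2px(s,px2w(s,c([(345,238)]),.185))*1.5625)
# intensity profile across slot
g=cv2.cvtColor(s["img"],cv2.COLOR_RGB2GRAY)
for r in(20,60,100,140): print(r,g[r,196:240].tolist())
t=load("top0"); b=cv2.cvtColor(t["img"],cv2.COLOR_RGB2GRAY)
print(b[195:220,108:122].tolist()[5:14])
E
```

```text
slot left [[0.4829, 0.3285], [0.4732, 0.2186]]
slot right [[0.5003, 0.327], [0.4909, 0.2171]]
slot end [[0.4819, 0.2135], [0.4822, 0.2162]]
occ end [[0.5348, 0.2092]]
occ right top [[0.544, 0.2085], [0.5267, 0.2098]]
outer [[0.438, 0.3152], [0.4275, 0.1658], [0.5962, 0.3023], [0.5818, 0.1531], [0.5005, 0.146]]
[[344.71875 237.71875]]
20 [231, 232, 231, 231, 231, 230, 231, 234, 242, 141, 19, 19, 20, 21, 19, 19, 14, 54, 238, 235, 232, 231, 231, 231, 231, 231, 232, 232, 231, 233, 235, 129, 134, 144, 213, 225, 220, 221, 225, 225, 225, 225, 223, 221]
60 [224, 226, 225, 222, 226, 226, 222, 221, 221, 234, 150, 23, 18, 21, 21, 22, 19, 16, 93, 245, 235, 233, 232, 232, 232, 232, 233, 232, 233, 234, 229, 175, 176, 180, 203, 230, 225, 225, 227, 227, 227, 226, 227, 226]
100 [224, 223, 222, 222, 219, 223, 227, 225, 223, 222, 221, 173, 32, 16, 21, 22, 21, 18, 10, 142, 243, 235, 233, 233, 233, 233, 233, 233, 233, 233, 233, 235, 221, 173, 191, 220, 228, 225, 227, 228, 227, 227, 228, 227]
140 [131, 131, 132, 130, 129, 126, 126, 130, 131, 129, 129, 131, 111, 44, 15, 17, 18, 17, 16, 10, 91, 146, 142, 141, 139, 135, 200, 240, 224, 206, 211, 218, 201, 176, 175, 206, 230, 225, 223, 224, 223, 223, 224, 222]
[[142, 142, 143, 142, 129, 129, 130, 141, 140, 140, 141, 141, 140, 141], [143, 143, 144, 117, 98, 94, 93, 109, 107, 108, 111, 112, 115, 120], [143, 143, 143, 82, 73, 74, 59, 56, 51, 51, 53, 55, 60, 72], [143, 143, 143, 83, 76, 83, 63, 63, 59, 58, 54, 52, 57, 56], [143, 143, 143, 76, 77, 81, 63, 63, 63, 62, 62, 69, 88, 88], [143, 143, 143, 73, 76, 74, 63, 63, 62, 63, 62, 76, 104, 103], [143, 143, 132, 71, 75, 68, 64, 63, 62, 62, 64, 79, 104, 103], [143, 143, 123, 72, 85, 68, 63, 63, 62, 63, 65, 90, 128, 127], [142, 143, 112, 76, 89, 69, 62, 63, 64, 62, 64, 96, 143, 143]]
```

```bash
python3 - <<'E'
from h import *
plan([.556,-.045,.26],-9,5)
s=load("scene0")
print(w2px(s,[[.556+.007*np.cos(.15)+.026*np.sin(.15),.02+.026*.99,.116],[.563-.004,.02-.026,.116]]))
h=cv2.cvtColor(s["img"],cv2.COLOR_RGB2HSV)
E
```

```text
xyz [-4.53  1.37  1.41] r [-0.    -0.     0.015]
xyz [-4.51  1.43  1.41] r [-0.    -0.     0.015]
xyz [-4.49  1.5   1.41] r [-0.    -0.     0.015]
xyz [-4.47  1.57  1.41] r [-0.    -0.     0.015]
xyz [-4.45  1.63  1.41] r [-0.    -0.     0.015]
[[274.2211213  199.5558315 ]
 [251.19264616 204.93718468]]
```

{"api": "send_rows", "payload": {"motion": [{"x":-4.5,"y":1.4,"z":1.4,"rx":0,"ry":0,"rz":0.015,"jaw":4},{"x":-4.5,"y":1.4,"z":1.4,"rx":0,"ry":0,"rz":0.015,"jaw":4},{"x":-4.5,"y":1.5,"z":1.4,"rx":0,"ry":0,"rz":0.015,"jaw":4},{"x":-4.5,"y":1.6,"z":1.4,"rx":0,"ry":0,"rz":0.015,"jaw":4},{"x":-4.4,"y":1.6,"z":1.4,"rx":0,"ry":0,"rz":0.015,"jaw":4}]}}

```text
clock: 2.25
tool_pos: [0.5563, -0.0469, 0.2603]
eef_rot: [0.761, 0.649, 0.0, 0.0]
contact_force: [1.0, 1.1, 0.6]
opening: 0.45
finger_force: 0.0
```

{"api": "send_rows", "payload": {"motion": [{"x":0,"y":0,"z":0,"rx":0,"ry":0,"rz":0,"jaw":4},{"x":0,"y":0,"z":0,"rx":0,"ry":0,"rz":0,"jaw":4},{"x":0,"y":0,"z":0,"rx":0,"ry":0,"rz":0,"jaw":4},{"x":0,"y":0,"z":0,"rx":0,"ry":0,"rz":0,"jaw":4},{"x":0,"y":0,"z":0,"rx":0,"ry":0,"rz":0,"jaw":4}]}}

```text
clock: 2.75
tool_pos: [0.5561, -0.0439, 0.2611]
eef_rot: [0.76, 0.649, 0.0, -0.0]
contact_force: [0.7, 0.2, -0.8]
opening: 0.45
finger_force: 0.0
```

```bash
python3 - <<'E'
from h import *
st(); s=snap('wrist','w2')
cv2.imwrite('pics/w2b.png',cv2.resize(s['img'],(800,600),interpolation=cv2.INTER_CUBIC)[:,:,::-1])
E
```

```text
t 2.75 p [ 0.5561 -0.0439  0.2611] yaw -9.01 tilt [0.04 0.04] F [ 0.7  0.2 -0.8] M [0.01 0.07 0.  ] op 39.6 ff 0.0 q [-0.09  0.59  0.14  1.77 -0.11  0.79 -0.05]
```

View pics/w2b.png

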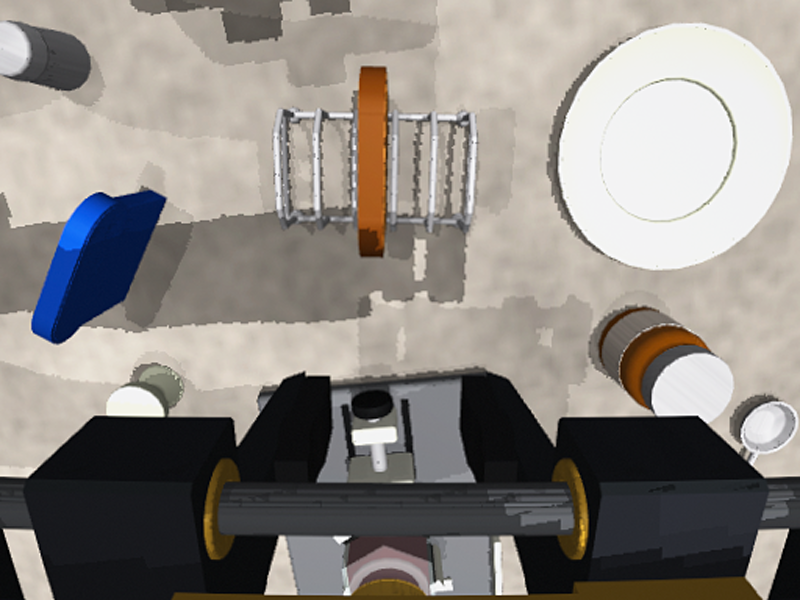

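The slice is nearly upright in this picture, from (372,68) to (371,256), in the middle gap of the rack.

```bash
python3 - <<'E'
from h import *
s=load("w2"); h=cv2.cvtColor(s["img"],cv2.COLOR_RGB2HSV)
m=cv2.inRange(h,(3,130,60),(18,255,255)); m[:30]=0; m[180:]=0; m[:,:200]=0; m[:,280:]=0
for r in range(45,165,8):
    c=np.where(m[r])[0]; print(r,c.min(),c.max(),px2w(s,[[c.min()-.5,r],[c.max()+.5,r]],.116)[:,:2].round(4).tolist())
E
```

```text
45 231 246 [[0.5571, 0.0688], [0.5693, 0.0669]]
53 230 246 [[0.5553, 0.0632], [0.5684, 0.0611]]
61 229 247 [[0.5535, 0.0575], [0.5682, 0.0552]]
69 229 247 [[0.5524, 0.0516], [0.5672, 0.0493]]
77 229 247 [[0.5514, 0.0457], [0.5663, 0.0433]]
85 229 247 [[0.5503, 0.0397], [0.5653, 0.0373]]
93 229 247 [[0.5492, 0.0336], [0.5643, 0.0312]]
101 229 246 [[0.5482, 0.0274], [0.5625, 0.0252]]
109 229 247 [[0.547, 0.0212], [0.5623, 0.0188]]
117 229 246 [[0.5459, 0.0149], [0.5605, 0.0126]]
125 229 246 [[0.5448, 0.0086], [0.5594, 0.0062]]
133 229 246 [[0.5436, 0.0021], [0.5584, -0.0002]]
141 229 246 [[0.5425, -0.0044], [0.5573, -0.0068]]
149 229 245 [[0.5413, -0.011], [0.5554, -0.0133]]
157 230 245 [[0.5409, -0.0179], [0.5543, -0.02]]
```

```bash
python3 -c "
from h import *
plan([.555,.021,.098],-9.6,5)"
```

```text
xyz [ 1.28 -0.23  3.26] r [ 0.    -0.     0.002]
xyz [ 1.28 -0.23  3.26] r [ 0.    -0.     0.002]
xyz [ 1.28 -0.23  3.26] r [ 0.    -0.     0.002]
xyz [ 1.28 -0.24  3.26] r [ 0.    -0.     0.002]
xyz [ 1.28 -0.24  3.26] r [ 0.    -0.     0.002]
```

{"api": "send_rows", "payload": {"motion": [{"x":3.2,"y":-0.6,"z":3,"rx":0,"ry":0,"rz":0.01,"jaw":4},{"x":3.2,"y":-0.6,"z":3,"rx":0,"ry":0,"rz":0,"jaw":4},{"x":0,"y":0,"z":3.5,"rx":0,"ry":0,"rz":0,"jaw":4},{"x":0,"y":0,"z":3.5,"rx":0,"ry":0,"rz":0,"jaw":4},{"x":0,"y":0,"z":1.5,"rx":0,"ry":0,"rz":0,"jaw":4}]}}

```text
clock: 3.3
tool_pos: [0.5531, 0.0206, 0.1131]
eef_rot: [0.764, 0.645, -0.001, -0.001]
contact_force: [0.4, 0.5, -0.1]
opening: 0.456
finger_force: 0.0
```

{"api": "send_rows", "payload": {"motion": [{"x":0,"y":0,"z":1.8,"rx":0,"ry":0,"rz":0,"jaw":4},{"x":0,"y":0,"z":0,"rx":0,"ry":0,"rz":0,"jaw":4},{"x":0,"y":0,"z":0,"rx":0,"ry":0,"rz":0,"jaw":4},{"x":0,"y":0,"z":0,"rx":0,"ry":0,"rz":0,"jaw":4},{"x":0,"y":0,"z":0,"rx":0,"ry":0,"rz":0,"jaw":4}]}}

```text
clock: 3.8
tool_pos: [0.5554, 0.0196, 0.0988]
eef_rot: [0.765, 0.645, 0.001, 0.001]
contact_force: [0.7, -0.5, 1.0]
opening: 0.456
finger_force: 0.0
```

```bash
python3 - <<'E'
from h import *
st(); s=snap('wrist','w3')
cv2.imwrite('pics/w3b.png',cv2.resize(s['img'],(800,600),interpolation=cv2.INTER_CUBIC)[:,:,::-1])
E
```

```text
t 3.8 p [0.5554 0.0196 0.0988] yaw -9.74 tilt [0.11 0.01] F [ 0.7 -0.5  1. ] M [-0.1   0.06  0.01] op 40.1 ff 0.0 q [-0.17  0.83  0.09  1.9  -0.17  0.41 -0.13]
```

View pics/w3b.png

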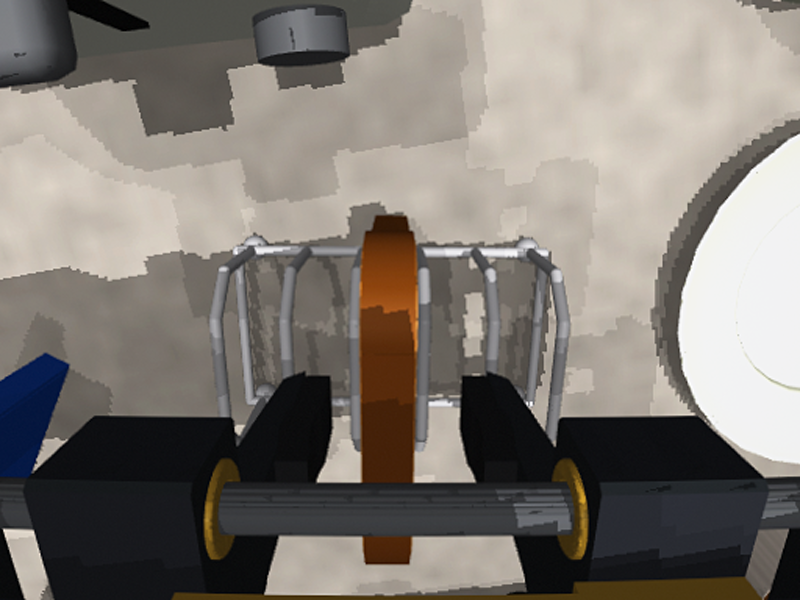

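The slice is between the fingers but about 2 mm to the left of centre: its centre is at column 387, the fingers' at 395. I'll shift and close.

{"api": "send_rows", "payload": {"motion": [{"x":0,"y":-0.2,"z":0,"rx":0,"ry":0,"rz":0,"jaw":4},{"x":0,"y":0,"z":0,"rx":0,"ry":0,"rz":0,"jaw":0.5},{"x":0,"y":0,"z":0,"rx":0,"ry":0,"rz":0,"jaw":0.5},{"x":0,"y":0,"z":0,"rx":0,"ry":0,"rz":0,"jaw":0.5},{"x":0,"y":0,"z":0,"rx":0,"ry":0,"rz":0,"jaw":0.5}], "grip_force": 10}}

```text
clock: 4.35
tool_pos: [0.5527, 0.0198, 0.0977]
eef_rot: [0.765, 0.644, 0.0, 0.0]
contact_force: [-0.6, -0.9, 0.4]
opening: 0.161
finger_force: 10.0
```

{"api": "send_rows", "payload": {"motion": [{"x":0,"y":0,"z":0,"rx":0,"ry":0,"rz":0,"jaw":0.5},{"x":0,"y":0,"z":-2,"rx":0,"ry":0,"rz":0,"jaw":0.5},{"x":0,"y":0,"z":-4,"rx":0,"ry":0,"rz":0,"jaw":0.5},{"x":0,"y":0,"z":-4.5,"rx":0,"ry":0,"rz":0,"jaw":0.5},{"x":0,"y":0,"z":-4.5,"rx":0,"ry":0,"rz":0,"jaw":0.5}]}}

```text
clock: 4.85
tool_pos: [0.5521, 0.0197, 0.249]
eef_rot: [0.765, 0.644, -0.0, -0.0]
contact_force: [1.8, 1.0, -1.5]
opening: 0.158
finger_force: 10.0
```

```bash
python3 - <<'E'
from h import *
st(); plan([.4873,.277,.33],-5,5)
E
```

```text
t 4.85 p [0.5521 0.0197 0.249 ] yaw -9.75 tilt [-0.07 -0.  ] F [ 1.8  1.  -1.5] M [-0.07  0.02  0.02] op 13.9 ff 10.0 q [-0.22  0.6   0.16  1.8  -0.13  0.76 -0.16]
xyz [ 4.85 -2.15 -1.62] r [-0.     0.    -0.017]
xyz [ 4.89 -2.07 -1.62] r [-0.     0.    -0.017]
xyz [ 4.92 -1.99 -1.62] r [-0.     0.    -0.017]
xyz [ 4.95 -1.91 -1.62] r [-0.     0.    -0.017]
xyz [ 4.98 -1.82 -1.62] r [-0.     0.    -0.017]
```

{"api": "send_rows", "payload": {"motion": [{"x":0,"y":0,"z":-4.2,"rx":0,"ry":0,"rz":0,"jaw":0.5},{"x":2,"y":-0.8,"z":-4,"rx":0,"ry":0,"rz":-0.02,"jaw":0.5},{"x":4,"y":-1.6,"z":0,"rx":0,"ry":0,"rz":-0.02,"jaw":0.5},{"x":4.5,"y":-1.8,"z":0,"rx":0,"ry":0,"rz":-0.02,"jaw":0.5},{"x":4.5,"y":-1.8,"z":0,"rx":0,"ry":0,"rz":-0.02,"jaw":0.5}]}}

```text
clock: 5.35
tool_pos: [0.5128, 0.1777, 0.3301]
eef_rot: [0.738, 0.674, 0.0, 0.0]
contact_force: [1.3, 0.2, -0.5]
opening: 0.155
finger_force: 10.0
```

{"api": "send_rows", "payload": {"motion": [{"x":4.5,"y":-1.8,"z":0,"rx":0,"ry":0,"rz":0,"jaw":0.5},{"x":3,"y":-1.2,"z":0,"rx":0,"ry":0,"rz":0,"jaw":0.5},{"x":2,"y":-0.8,"z":0,"rx":0,"ry":0,"rz":0,"jaw":0.5},{"x":0,"y":0,"z":0,"rx":0,"ry":0,"rz":0,"jaw":0.5},{"x":0,"y":0,"z":0,"rx":0,"ry":0,"rz":0,"jaw":0.5}]}}

```text
clock: 5.85
tool_pos: [0.484, 0.2737, 0.3295]
eef_rot: [0.738, 0.675, -0.0, 0.0]
contact_force: [0.0, -0.7, -0.1]
opening: 0.159
finger_force: 10.0
```

```bash
python3 - <<'E'
from h import *
st(); plan([.4873,.277,.288],-5,1)
E
```

```text
t 5.85 p [0.484  0.2737 0.3295] yaw -5.15 tilt [-0.01 -0.06] F [ 0.  -0.7 -0.1] M [-0.09  0.02 -0.02] op 14.0 ff 10.0 q [-0.7   0.51  0.16  1.68 -0.09  0.96 -0.59]
xyz [0.36 0.3  4.15] r [-0.     0.001 -0.003]
```

{"api": "send_rows", "payload": {"motion": [{"x":0.3,"y":0.1,"z":2,"rx":0,"ry":0,"rz":0,"jaw":0.5},{"x":0,"y":0,"z":2.1,"rx":0,"ry":0,"rz":0,"jaw":0.5},{"x":0,"y":0,"z":0,"rx":0,"ry":0,"rz":0,"jaw":0.5},{"x":0,"y":0,"z":0,"rx":0,"ry":0,"rz":0,"jaw":0.5},{"x":0,"y":0,"z":0,"rx":0,"ry":0,"rz":0,"jaw":0.5}]}}

```text
clock: 6.35
tool_pos: [0.4864, 0.2767, 0.2898]
eef_rot: [0.739, 0.674, 0.001, 0.0]
contact_force: [0.4, 0.2, 0.1]
opening: 0.156
finger_force: 10.0
```

```bash
python3 - <<'E'
from h import *
st(); s=snap('wrist','w4'); t=snap('scene','s4'); u=snap('top','t4')
A=cv2.resize(s['img'][60:310,140:390],(600,600),interpolation=cv2.INTER_CUBIC)
B=cv2.resize(t['img'][90:190,290:390],(200,200)); C=cv2.resize(u['img'][150:240,80:210],(200,138))
o=np.zeros((600,800,3),np.uint8);o[:,:600]=A;o[:200,600:]=B;o[220:358,600:]=C
cv2.imwrite('pics/w4b.png',o[:,:,::-1])
E
```

```text
t 6.35 p [0.4864 0.2767 0.2898] yaw -5.25 tilt [0.11 0.04] F [0.4 0.2 0.1] M [-0.08  0.05  0.03] op 13.7 ff 10.0 q [-0.69  0.55  0.15  1.73 -0.1   0.86 -0.59]
```

View pics/w4b.png

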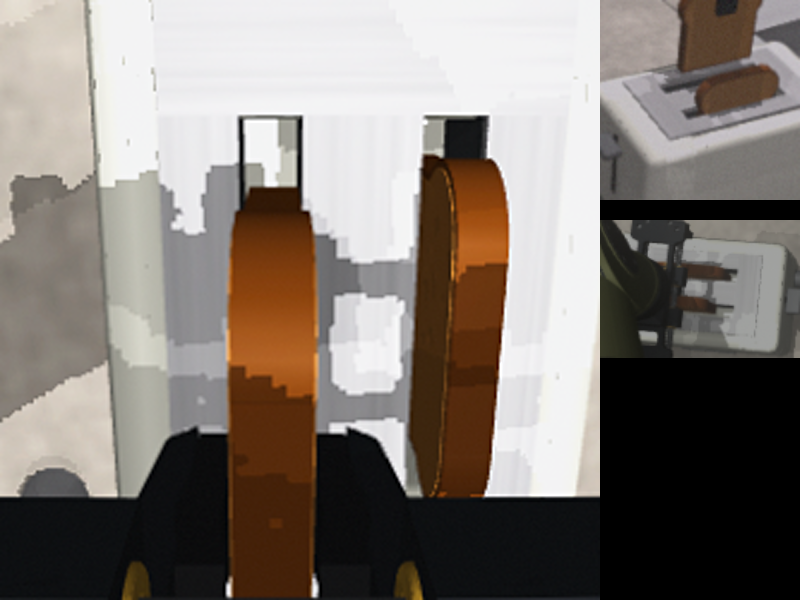

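The slot mouth shows at crop columns 241 to 300 and the slice's lower end at 248 to 302, so the slice is a touch to the right of the slot. I'll compute the offset.

```bash
python3 - <<'E'
from h import *
s=load("w4"); c=lambda p:(np.array(p,float)+.5)/2.4-.5+[140,60]
A=px2w(s,c([(241,160),(300,160),(241,119),(300,119)]),.185); B=px2w(s,c([(248,190),(302,190)]),.2061); T=px2w(s,c([(230,300),(316,300)]),.308)
a=np.radians(-5.25); n=np.array([np.cos(a),np.sin(a)]); tc=np.array([.4864,.2767])
for P in(A,B,T): print(P[:,:2].round(4).tolist(),((P[:,:2]-tc)@n*1000).round(1))
g=s["img"].astype(int).sum(2)//3
for r in(118,124,128,132): print(r,g[r,234:274].tolist())
E
```

```text
[[0.4829, 0.3302], [0.5002, 0.3287], [0.4841, 0.3419], [0.5012, 0.3404]] [-8.3  9.  -8.2  8.9]
[[0.4849, 0.3241], [0.4995, 0.3228]] [-5.8  8.8]
[[0.4846, 0.3218], [0.4975, 0.3206]] [-5.9  7. ]
118 [234, 233, 235, 239, 227, 134, 4, 92, 223, 248, 244, 244, 243, 244, 243, 244, 244, 244, 243, 244, 247, 222, 149, 155, 156, 156, 156, 156, 162, 114, 24, 51, 207, 242, 234, 234, 235, 236, 236, 236]
124 [234, 233, 234, 238, 236, 160, 1, 92, 223, 248, 244, 243, 243, 243, 243, 243, 244, 244, 244, 244, 244, 246, 231, 194, 197, 197, 198, 198, 204, 146, 22, 50, 205, 241, 234, 233, 235, 236, 236, 235]
128 [216, 213, 216, 188, 135, 88, 8, 82, 143, 152, 150, 150, 149, 149, 146, 222, 247, 244, 243, 244, 244, 245, 230, 194, 196, 197, 196, 197, 204, 142, 5, 51, 204, 240, 234, 233, 235, 235, 235, 235]
132 [144, 143, 144, 146, 141, 91, 14, 54, 129, 160, 158, 157, 156, 156, 155, 150, 223, 247, 244, 245, 230, 191, 193, 197, 196, 196, 196, 197, 203, 141, 6, 51, 204, 240, 233, 233, 234, 235, 235, 235]
```

{"api": "send_rows", "payload": {"motion": [{"x":0,"y":-0.1,"z":0,"rx":0,"ry":0,"rz":0,"jaw":0.5},{"x":0,"y":0,"z":1.5,"rx":0,"ry":0,"rz":0,"jaw":0.5},{"x":0,"y":0,"z":1,"rx":0,"ry":0,"rz":0,"jaw":0.5},{"x":0,"y":0,"z":1,"rx":0,"ry":0,"rz":0,"jaw":0.5},{"x":0,"y":0,"z":0,"rx":0,"ry":0,"rz":0,"jaw":0.5}]}}

```text
clock: 7.0
tool_pos: [0.4839, 0.2771, 0.2524]
eef_rot: [0.738, 0.675, -0.001, -0.0]
contact_force: [0.6, -0.6, -0.6]
opening: 0.161
finger_force: 10.0
```

```bash
python3 - <<'E'
from h import *
st()
E
```

```text
t 7.0 p [0.4839 0.2771 0.2524] yaw -5.14 tilt [-0.09 -0.08] F [ 0.6 -0.6 -0.6] M [-0.04  0.12  0.02] op 14.2 ff 10.0 q [-0.69  0.6   0.14  1.78 -0.11  0.77 -0.58]
```

{"api": "send_rows", "payload": {"motion": [{"x":0,"y":0,"z":1,"rx":0,"ry":0,"rz":0,"jaw":0.5},{"x":0,"y":0,"z":1,"rx":0,"ry":0,"rz":0,"jaw":0.5},{"x":0,"y":0,"z":1,"rx":0,"ry":0,"rz":0,"jaw":0.5},{"x":0,"y":0,"z":1,"rx":0,"ry":0,"rz":0,"jaw":0.5},{"x":0,"y":0,"z":0.3,"rx":0,"ry":0,"rz":0,"jaw":0.5}]}}

```text
clock: 7.5
tool_pos: [0.484, 0.2772, 0.2094]
eef_rot: [0.738, 0.675, -0.001, -0.0]
contact_force: [1.3, -0.2, -0.5]
opening: 0.161
finger_force: 10.0
```

```bash
python3 - <<'E'
from h import *
st()
E
```

```text
t 7.5 p [0.484  0.2772 0.2094] yaw -5.15 tilt [-0.07 -0.06] F [ 1.3 -0.2 -0.5] M [-0.09  0.09 -0.02] op 14.1 ff 10.0 q [-0.68  0.66  0.12  1.82 -0.12  0.67 -0.57]
```

{"api": "send_rows", "payload": {"motion": [{"x":0,"y":0,"z":0.2,"rx":0,"ry":0,"rz":0,"jaw":0.5},{"x":0,"y":0,"z":0,"rx":0,"ry":0,"rz":0,"jaw":0.5},{"x":0,"y":0,"z":0,"rx":0,"ry":0,"rz":0,"jaw":2.8},{"x":0,"y":0,"z":0,"rx":0,"ry":0,"rz":0,"jaw":2.8},{"x":0,"y":0,"z":0,"rx":0,"ry":0,"rz":0,"jaw":2.8}]}}

```text
clock: 8.0
tool_pos: [0.4845, 0.2776, 0.2091]
eef_rot: [0.738, 0.675, 0.0, 0.0]
contact_force: [0.9, -0.4, 0.1]
opening: 0.315
finger_force: 0.0
```

{"api": "send_rows", "payload": {"motion": [{"x":0,"y":0,"z":0,"rx":0,"ry":0,"rz":0,"jaw":2.8},{"x":0,"y":0,"z":-2,"rx":0,"ry":0,"rz":0,"jaw":2.8},{"x":0,"y":0,"z":-4,"rx":0,"ry":0,"rz":0,"jaw":2.8},{"x":0,"y":0,"z":-4,"rx":0,"ry":0,"rz":0,"jaw":2.8},{"x":0,"y":0,"z":-2,"rx":0,"ry":0,"rz":0,"jaw":2.8}]}}

```text
clock: 8.5
tool_pos: [0.4855, 0.278, 0.3322]
eef_rot: [0.738, 0.674, 0.003, 0.0]
contact_force: [0.1, 0.4, 0.8]
opening: 0.322
finger_force: 0.0
```

```bash
python3 - <<'E'
from h import *
st(); s=snap('wrist','w5')
t=snap('scene','s5')
A=cv2.resize(s['img'][60:310,140:390],(400,400)); B=cv2.resize(t['img'][90:190,290:390],(400,400),interpolation=cv2.INTER_CUBIC)
cv2.imwrite('pics/w5b.png',np.hstack([A,B])[:,:,::-1])
E
```

```text
t 8.5 p [0.4855 0.278  0.3322] yaw -5.17 tilt [0.25 0.16] F [0.1 0.4 0.8] M [-0.05  0.06 -0.02] op 28.3 ff 0.0 q [-0.7   0.51  0.16  1.67 -0.1   0.97 -0.6 ]
```

View pics/w5b.png

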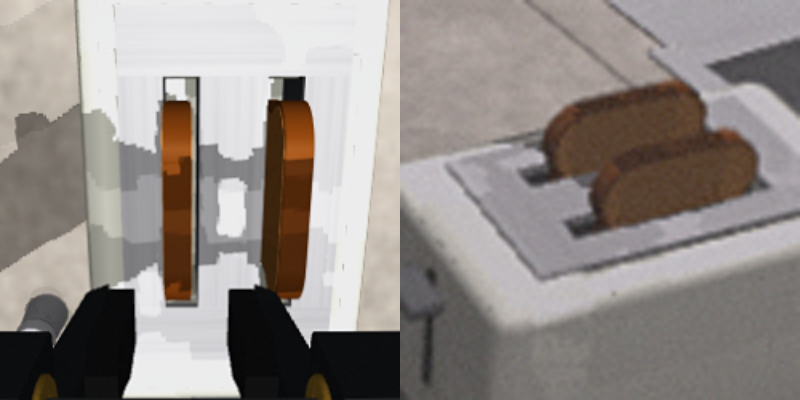

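Both slices stand out by the same amount, so the toast is in and let go. Now the lid.

```bash
python3 - <<'E'
from h import *
plan([.475,-.33,.25],-40,15)
E
```

```text
xyz [-4.05  0.29  0.53] r [ 0.    -0.     0.041]
xyz [-4.03  0.45  0.53] r [ 0.    -0.     0.041]
xyz [-4.01  0.62  0.53] r [ 0.    -0.     0.041]
xyz [-3.98  0.78  0.53] r [ 0.    -0.     0.041]
xyz [-3.95  0.94  0.54] r [ 0.    -0.     0.041]
xyz [-3.91  1.1   0.54] r [ 0.    -0.     0.041]
xyz [-3.86  1.26  0.54] r [ 0.    -0.     0.041]
xyz [-3.8   1.41  0.54] r [ 0.    -0.     0.041]
xyz [-3.74  1.56  0.54] r [ 0.    -0.     0.041]
xyz [-3.68  1.72  0.54] r [ 0.    -0.     0.041]
xyz [-3.6   1.86  0.54] r [ 0.    -0.     0.041]
xyz [-3.52  2.01  0.54] r [ 0.    -0.     0.041]
xyz [-3.44  2.15  0.54] r [ 0.    -0.     0.041]
xyz [-3.35  2.29  0.55] r [ 0.    -0.     0.041]
xyz [-3.25  2.42  0.55] r [ 0.    -0.     0.041]
```

{"api": "send_rows", "payload": {"motion": [{"x":-4.0,"y":0.3,"z":0,"rx":0,"ry":0,"rz":0.041,"jaw":2.8},{"x":-4.0,"y":0.5,"z":0,"rx":0,"ry":0,"rz":0.041,"jaw":2.8},{"x":-4.0,"y":0.6,"z":0,"rx":0,"ry":0,"rz":0.041,"jaw":2.8},{"x":-4.0,"y":0.8,"z":0,"rx":0,"ry":0,"rz":0.041,"jaw":2.8},{"x":-4.0,"y":0.9,"z":0,"rx":0,"ry":0,"rz":0.041,"jaw":2.8}]}}

```text
clock: 9.1
tool_pos: [0.4796, 0.0732, 0.3275]
eef_rot: [0.804, 0.595, -0.001, -0.0]
contact_force: [0.9, -0.4, -0.0]
opening: 0.318
finger_force: 0.0
```

{"api": "send_rows", "payload": {"motion": [{"x":-3.9,"y":1.1,"z":0.5,"rx":0,"ry":0,"rz":0.041,"jaw":8.8},{"x":-3.9,"y":1.3,"z":0.5,"rx":0,"ry":0,"rz":0.041,"jaw":8.8},{"x":-3.8,"y":1.4,"z":1,"rx":0,"ry":0,"rz":0.041,"jaw":8.8},{"x":-3.7,"y":1.6,"z":1,"rx":0,"ry":0,"rz":0.041,"jaw":8.8},{"x":-3.7,"y":1.7,"z":1,"rx":0,"ry":0,"rz":0.041,"jaw":8.8}]}}

```text
clock: 9.6
tool_pos: [0.4757, -0.1295, 0.2872]
eef_rot: [0.86, 0.51, -0.001, -0.001]
contact_force: [0.8, 0.2, 0.2]
opening: 0.748
finger_force: 0.0
```

{"api": "send_rows", "payload": {"motion": [{"x":-3.6,"y":1.9,"z":1,"rx":0,"ry":0,"rz":0.041,"jaw":8.8},{"x":-3.5,"y":2.0,"z":1,"rx":0,"ry":0,"rz":0.041,"jaw":8.8},{"x":-3.4,"y":2.1,"z":1,"rx":0,"ry":0,"rz":0.041,"jaw":8.8},{"x":-3.3,"y":2.3,"z":1,"rx":0,"ry":0,"rz":0.041,"jaw":8.8},{"x":-3.2,"y":2.4,"z":0,"rx":0,"ry":0,"rz":0.041,"jaw":8.8}]}}

```text
clock: 10.1
tool_pos: [0.471, -0.3299, 0.2459]
eef_rot: [0.908, 0.419, -0.001, -0.002]
contact_force: [0.5, 0.2, 0.5]
opening: 1.007
finger_force: 0.0
```

{"api": "send_rows", "payload": {"motion": [{"x":0,"y":0,"z":0,"rx":0,"ry":0,"rz":0,"jaw":8.8},{"x":0,"y":0,"z":0,"rx":0,"ry":0,"rz":0,"jaw":8.8},{"x":0,"y":0,"z":0,"rx":0,"ry":0,"rz":0,"jaw":8.8},{"x":0,"y":0,"z":0,"rx":0,"ry":0,"rz":0,"jaw":8.8},{"x":0,"y":0,"z":0,"rx":0,"ry":0,"rz":0,"jaw":8.8}]}}

```text
clock: 10.6
tool_pos: [0.473, -0.328, 0.2487]
eef_rot: [0.907, 0.42, 0.0, -0.0]
contact_force: [0.8, 0.0, -1.0]
opening: 0.999
finger_force: 0.0
```

```bash
python3 - <<'E'
from h import *
st(); s=snap('wrist','w6'); h=cv2.cvtColor(s["img"],cv2.COLOR_RGB2HSV)
m=cv2.inRange(h,(19,110,60),(32,255,255)); N,l,stt,ce=cv2.connectedComponentsWithStats(m)
for i in range(1,N):
    if stt[i,4]>150:
        c=max(cv2.findContours((l==i).astype(np.uint8),0,1)[0],key=len)
        e=cv2.fitEllipse(c); print(stt[i],ce[i].round(1),np.round(e[0],1),np.round(e[1],1),px2w(s,[e[0]],.125).round(4))
cv2.imwrite('pics/w6b.png',cv2.resize(s['img'],(800,600),interpolation=cv2.INTER_CUBIC)[:,:,::-1])
E
```

```text
t 10.6 p [ 0.473  -0.328   0.2487] yaw -40.27 tilt [0.   0.05] F [ 0.8  0.  -1. ] M [-0.12  0.05  0.05] op 88.0 ff 0.0 q [ 0.36  0.64  0.29  1.73 -0.24  0.8   0.06]
[ 350    0   82   34 2000] [389.4  13.3] [388.1  14. ] [34.8 85.9] [[ 0.6309 -0.2903  0.125 ]]
[ 215   71   82   84 5330] [255.  112.5] [255.  112.5] [80.8 82.1] [[ 0.5145 -0.2822  0.125 ]]
[ 27 294  28  61 495] [ 36.4 320.7] [ 45.1 325.8] [32.6 56.8] [[ 0.2359 -0.3027  0.125 ]]
[447 294  33  61 598] [468.6 319.9] [459.6 324.6] [33.1 59.5] [[ 0.538  -0.5568  0.125 ]]
[ 222  368  290   16 1499] [420.3 379.2] [568.8 395.6] [104.5 140.9] [[ 0.5874 -0.7327  0.125 ]]
```

View pics/w6b.png

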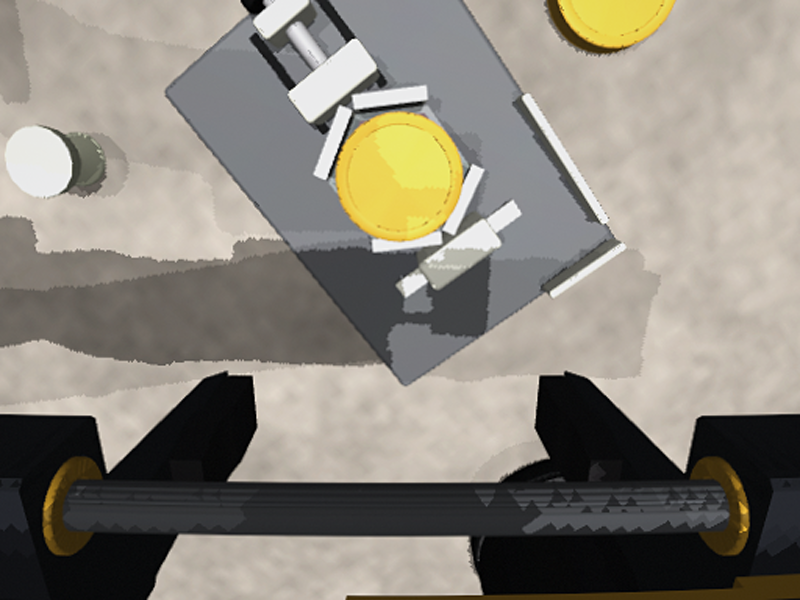

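The lid on the jar is centred at (255,112) in raw pixels, and the larger loose lid is top right at (388,14). The hexagonal jar is in the clamp below it. That was my last viewed picture, so from here I work by numbers.

```bash
python3 - <<'E'
from h import *
s=load("w6"); S=get_state(); Rc=R.from_quat(S["eef_rot"]); p=np.array(S["tool_pos"])
inv=lambda P:(Rc.inv().apply(P-p)*1000).round(1)
print("lid tool",inv(px2w(s,[(255,112.5)],.125)), inv(np.array([.514,-.284,.125])))
g=s["img"].astype(int).sum(2)//3
for r in(245,252,260): 
    d=np.where(g[r,100:420]<30)[0]+100; L=d[d<256].max()+.5; Rr=d[d>256].min()-.5
    print(r,L,Rr,inv(px2w(s,[(L,r),(Rr,r)],p[2]-.011)))
E
```

```text
lid tool [[ 61.9   1.9 123.8]] [ 60.3   2.6 123.8]
245 161.5 344.5 [[  7.  -43.7  11. ]
 [  7.   44.3  11. ]]
252 161.5 344.5 [[  3.2 -44.   11. ]
 [  3.3  44.6  11. ]]
260 162.5 343.5 [[ -1.1 -43.9  11. ]
 [ -1.   44.5  11. ]]
```

{"api": "send_rows", "payload": {"motion": [{"x":3.1,"y":0.1,"z":1,"rx":0,"ry":0,"rz":0,"jaw":8.8},{"x":3.0,"y":0.1,"z":3,"rx":0,"ry":0,"rz":0,"jaw":8.8},{"x":0,"y":0,"z":3,"rx":0,"ry":0,"rz":0,"jaw":8.8},{"x":0,"y":0,"z":2,"rx":0,"ry":0,"rz":0,"jaw":8.8},{"x":0,"y":0,"z":0,"rx":0,"ry":0,"rz":0,"jaw":8.8}]}}

```text
clock: 11.15
tool_pos: [0.5124, -0.2824, 0.1562]
eef_rot: [0.907, 0.42, -0.002, -0.002]
contact_force: [0.3, 0.1, 0.8]
opening: 0.994
finger_force: 0.0
```

```bash
python3 - <<'E'
from h import *
st(); s=snap("wrist","w7"); h=cv2.cvtColor(s["img"],cv2.COLOR_RGB2HSV)
S=get_state(); Rc=R.from_quat(S["eef_rot"]); p=np.array(S["tool_pos"]); inv=lambda P:(Rc.inv().apply(P-p)*1000).round(1)
m=cv2.inRange(h,(19,110,60),(32,255,255)); m[:,:150]=0; m[:,360:]=0
for r in range(150,384,12):
    c=np.where(m[r])[0]
    if len(c)>20: print(r,c.min(),c.max(),len(c),inv(px2w(s,[(c.min()-.5,r),(c.max()+.5,r)],.125)).tolist())
c=np.where(m.sum(1)>20*255)[0]; print(c.min(),c.max(),inv(px2w(s,[(256,c.min()-.5)],.125)))
E
```

```text
t 11.15 p [ 0.5124 -0.2824  0.1562] yaw -40.31 tilt [-0.28  0.17] F [0.3 0.1 0.8] M [-0.04  0.09 -0.  ] op 87.5 ff 0.0 q [ 0.29  0.78  0.24  1.78 -0.29  0.62  0.  ]
186 225 286 62 [[30.7, -15.7, 33.0], [30.8, 16.3, 32.9]]
198 212 299 88 [[24.2, -22.6, 33.0], [24.3, 23.3, 32.9]]
210 206 305 100 [[17.5, -26.0, 33.0], [17.7, 26.7, 32.9]]
222 202 309 108 [[10.7, -28.5, 33.0], [10.9, 29.2, 32.9]]
234 200 311 112 [[3.7, -29.9, 33.0], [3.9, 30.7, 32.9]]
246 200 311 112 [[-3.5, -30.2, 33.0], [-3.2, 31.1, 32.9]]
258 205 306 102 [[-10.8, -27.8, 33.0], [-10.6, 28.7, 32.9]]
270 213 298 86 [[-18.3, -23.6, 33.0], [-18.1, 24.6, 32.9]]
282 230 281 52 [[-26.0, -14.2, 33.0], [-25.8, 15.3, 32.9]]
178 383 [[35.3  0.5 32.9]]
```

{"api": "send_rows", "payload": {"motion": [{"x":0.1,"y":0,"z":1.5,"rx":0,"ry":0,"rz":0,"jaw":8.8},{"x":0,"y":0,"z":1.5,"rx":0,"ry":0,"rz":0,"jaw":8.8},{"x":0,"y":0,"z":1.2,"rx":0,"ry":0,"rz":0,"jaw":8.8},{"x":0,"y":0,"z":0,"rx":0,"ry":0,"rz":0,"jaw":8.8},{"x":0,"y":0,"z":0,"rx":0,"ry":0,"rz":0,"jaw":8.8}]}}

```text
clock: 11.7
tool_pos: [0.5147, -0.2839, 0.1174]
eef_rot: [0.908, 0.419, 0.0, 0.0]
contact_force: [-0.3, -0.3, 0.7]
opening: 0.999
finger_force: 0.0
```

```bash
python3 -c "
from h import *
st()"
```

```text
t 11.7 p [ 0.5147 -0.2839  0.1174] yaw -40.41 tilt [ 0.05 -0.03] F [-0.3 -0.3  0.7] M [-0.06  0.12 -0.03] op 87.9 ff 0.0 q [ 0.3   0.84  0.21  1.8  -0.31  0.54  0.02]
```

{"api": "send_rows", "payload": {"motion": [{"x":0,"y":0,"z":0.3,"rx":0,"ry":0,"rz":0,"jaw":8.8},{"x":0,"y":0,"z":0,"rx":0,"ry":0,"rz":0,"jaw":5},{"x":0,"y":0,"z":0,"rx":0,"ry":0,"rz":0,"jaw":5},{"x":0,"y":0,"z":0,"rx":0,"ry":0,"rz":0,"jaw":5},{"x":0,"y":0,"z":0,"rx":0,"ry":0,"rz":0,"jaw":5}], "grip_force": 55}}

```text
clock: 12.2
tool_pos: [0.514, -0.2832, 0.1139]
eef_rot: [0.908, 0.42, -0.0, -0.0]
contact_force: [-1.1, 0.2, 2.0]
opening: 0.693
finger_force: 56.5
```

{"api": "send_rows", "payload": {"motion": [{"x":0,"y":0,"z":0,"rx":0,"ry":0,"rz":0,"jaw":5},{"x":0,"y":0,"z":0,"rx":0,"ry":0,"rz":0,"jaw":5},{"x":0,"y":0,"z":0,"rx":0,"ry":0,"rz":0,"jaw":5},{"x":0,"y":0,"z":0,"rx":0,"ry":0,"rz":0,"jaw":5},{"x":0,"y":0,"z":0,"rx":0,"ry":0,"rz":0,"jaw":5}]}}

```text
clock: 12.7
tool_pos: [0.514, -0.2832, 0.1138]
eef_rot: [0.908, 0.42, -0.0, -0.0]
contact_force: [-2.5, 1.7, 5.0]
opening: 0.697
finger_force: 56.6
```

```bash
python3 -c "
from h import *
st()"
```

```text
t 12.7 p [ 0.514  -0.2832  0.1138] yaw -40.39 tilt [-0.03  0.04] F [-2.5  1.7  5. ] M [ 0.35  0.58 -0.01] op 61.3 ff 56.6 q [ 0.3   0.84  0.21  1.8  -0.32  0.53  0.02]
```

{"api": "send_rows", "payload": {"motion": [{"x":0,"y":0,"z":0,"rx":0,"ry":0,"rz":-0.06,"jaw":5},{"x":0,"y":0,"z":0,"rx":0,"ry":0,"rz":-0.06,"jaw":5},{"x":0,"y":0,"z":0,"rx":0,"ry":0,"rz":-0.06,"jaw":5},{"x":0,"y":0,"z":0,"rx":0,"ry":0,"rz":-0.06,"jaw":5},{"x":0,"y":0,"z":0,"rx":0,"ry":0,"rz":-0.06,"jaw":5}]}}

```text
clock: 13.2
tool_pos: [0.5142, -0.2832, 0.1138]
eef_rot: [0.835, 0.55, 0.0, -0.0]
contact_force: [-1.5, 2.3, 4.8]
opening: 0.693
finger_force: 56.6
```

```bash
python3 -c "
from h import *
st()"
```

```text
t 13.2 p [ 0.5142 -0.2832  0.1138] yaw -23.24 tilt [-0.    0.06] F [-1.5  2.3  4.8] M [ 0.38  0.44 -0.69] op 61.0 ff 56.6 q [ 0.35  0.83  0.13  1.8  -0.2   0.52  0.21]
```

{"api": "send_rows", "payload": {"motion": [{"x":0,"y":0,"z":0,"rx":0,"ry":0,"rz":-0.08,"jaw":5},{"x":0,"y":0,"z":0,"rx":0,"ry":0,"rz":-0.08,"jaw":5},{"x":0,"y":0,"z":0,"rx":0,"ry":0,"rz":-0.08,"jaw":5},{"x":0,"y":0,"z":0,"rx":0,"ry":0,"rz":-0.08,"jaw":5},{"x":0,"y":0,"z":0,"rx":0,"ry":0,"rz":-0.08,"jaw":5}]}}

```text
clock: 13.7
tool_pos: [0.514, -0.2831, 0.1138]
eef_rot: [0.708, 0.706, 0.0, -0.001]
contact_force: [-2.5, 1.8, 6.2]
opening: 0.693
finger_force: 56.6
```

```bash
python3 -c "
from h import *
st()"
```

```text
t 13.7 p [ 0.514  -0.2831  0.1138] yaw -0.13 tilt [-0.03  0.05] F [-2.5  1.8  6.2] M [ 0.47  0.51 -0.11] op 61.0 ff 56.6 q [ 0.41  0.83  0.03  1.8  -0.05  0.52  0.47]
```

{"api": "send_rows", "payload": {"motion": [{"x":0,"y":0,"z":0,"rx":0,"ry":0,"rz":-0.08,"jaw":5},{"x":0,"y":0,"z":0,"rx":0,"ry":0,"rz":-0.08,"jaw":5},{"x":0,"y":0,"z":0,"rx":0,"ry":0,"rz":-0.08,"jaw":5},{"x":0,"y":0,"z":0,"rx":0,"ry":0,"rz":-0.08,"jaw":5},{"x":0,"y":0,"z":0,"rx":0,"ry":0,"rz":-0.08,"jaw":5}]}}

```text
clock: 14.2
tool_pos: [0.514, -0.283, 0.1138]
eef_rot: [0.554, 0.833, 0.0, -0.001]
contact_force: [-2.8, 2.9, 5.4]
opening: 0.697
finger_force: 56.6
```

```bash
python3 -c "
from h import *
st()"
```

```text
t 14.2 p [ 0.514  -0.283   0.1138] yaw 22.78 tilt [-0.04  0.06] F [-2.8  2.9  5.4] M [ 0.58  0.46 -0.16] op 61.4 ff 56.6 q [ 0.46  0.83 -0.07  1.79  0.1   0.53  0.73]
```

{"api": "send_rows", "payload": {"motion": [{"x":0,"y":0,"z":0,"rx":0,"ry":0,"rz":-0.08,"jaw":5},{"x":0,"y":0,"z":0,"rx":0,"ry":0,"rz":-0.08,"jaw":5},{"x":0,"y":0,"z":0,"rx":0,"ry":0,"rz":-0.02,"jaw":5},{"x":0,"y":0,"z":-0.1,"rx":0,"ry":0,"rz":0,"jaw":5},{"x":0,"y":0,"z":-0.2,"rx":0,"ry":0,"rz":0,"jaw":5}]}}

```text
clock: 14.7
tool_pos: [0.5137, -0.2833, 0.1161]
eef_rot: [0.478, 0.878, 0.0, -0.001]
contact_force: [-2.2, 1.8, -0.8]
opening: 0.693
finger_force: 56.5
```

```bash
python3 -c "
from h import *
st()"
```

```text
t 14.7 p [ 0.5137 -0.2833  0.1161] yaw 32.91 tilt [-0.08  0.04] F [-2.2  1.8 -0.8] M [0.25 0.37 0.02] op 61.0 ff 56.5 q [ 0.49  0.82 -0.12  1.79  0.16  0.54  0.85]
```

{"api": "send_rows", "payload": {"motion": [{"x":0,"y":0,"z":-0.1,"rx":0,"ry":0,"rz":0,"jaw":5},{"x":0,"y":0,"z":-0.1,"rx":0,"ry":0,"rz":0,"jaw":5},{"x":0,"y":0,"z":-0.1,"rx":0,"ry":0,"rz":0,"jaw":5},{"x":0,"y":0,"z":0,"rx":0,"ry":0,"rz":0,"jaw":5},{"x":0,"y":0,"z":0,"rx":0,"ry":0,"rz":0,"jaw":5}]}}

```text
clock: 15.2
tool_pos: [0.5143, -0.2837, 0.1197]
eef_rot: [0.478, 0.879, -0.0, 0.0]
contact_force: [-1.1, 1.2, -0.4]
opening: 0.693
finger_force: 56.5
```

```bash
python3 -c "
from h import *
import time
for i in range(3): st(); snap('wrist','w8')"
```

```text
t 15.2 p [ 0.5143 -0.2837  0.1197] yaw 32.93 tilt [ 0.   -0.01] F [-1.1  1.2 -0.4] M [ 0.17  0.46 -0.  ] op 61.0 ff 56.5 q [ 0.49  0.82 -0.12  1.79  0.16  0.54  0.85]
t 15.25 p [ 0.5143 -0.2837  0.1197] yaw 32.94 tilt [-0.   -0.01] F [-2.7  1.   0.2] M [0.16 0.39 0.03] op 60.8 ff 56.5 q [ 0.49  0.82 -0.12  1.79  0.16  0.54  0.85]
t 15.3 p [ 0.5143 -0.2836  0.1197] yaw 32.94 tilt [ 0.   -0.01] F [-1.6  0.8  0.2] M [ 0.14  0.41 -0.03] op 61.0 ff 56.5 q [ 0.49  0.82 -0.12  1.79  0.16  0.54  0.85]
```

{"api": "send_rows", "payload": {"motion": [{"x":0,"y":0,"z":-0.4,"rx":0,"ry":0,"rz":0,"jaw":5},{"x":0,"y":0,"z":-0.4,"rx":0,"ry":0,"rz":0,"jaw":5},{"x":0,"y":0,"z":0,"rx":0,"ry":0,"rz":0,"jaw":5},{"x":0,"y":0,"z":0,"rx":0,"ry":0,"rz":0,"jaw":5},{"x":0,"y":0,"z":0,"rx":0,"ry":0,"rz":0,"jaw":5}]}}

```text
clock: 15.85
tool_pos: [0.5145, -0.2836, 0.1278]
eef_rot: [0.478, 0.879, 0.0, 0.0]
contact_force: [0.7, 0.2, -1.0]
opening: 0.693
finger_force: 56.5
```

```bash
python3 -c "
from h import *
for i in range(3): st(); snap('scene','s8')"
```

```text
t 15.85 p [ 0.5145 -0.2836  0.1278] yaw 32.95 tilt [ 0.03 -0.01] F [ 0.7  0.2 -1. ] M [-0.04  0.   -0.03] op 61.0 ff 56.5 q [ 0.49  0.81 -0.12  1.79  0.16  0.56  0.85]
t 15.9 p [ 0.5144 -0.2835  0.1277] yaw 32.95 tilt [0.01 0.  ] F [ 0.1 -0.4 -0.8] M [-0.04  0.04 -0.02] op 61.0 ff 56.5 q [ 0.49  0.81 -0.12  1.79  0.16  0.56  0.85]
t 15.95 p [ 0.5144 -0.2835  0.1276] yaw 32.95 tilt [0. 0.] F [-0.2  0.5 -0.4] M [ 0.01 -0.    0.06] op 61.2 ff 56.5 q [ 0.49  0.81 -0.12  1.79  0.16  0.56  0.85]
```

Lateral force and moment went to zero, so the lid is free. I'll raise it to its final height.

{"api": "send_rows", "payload": {"motion": [{"x":0,"y":0,"z":-0.6,"rx":0,"ry":0,"rz":0,"jaw":5},{"x":0,"y":0,"z":-0.8,"rx":0,"ry":0,"rz":0,"jaw":5},{"x":0,"y":0,"z":-0.8,"rx":0,"ry":0,"rz":0,"jaw":5},{"x":0,"y":0,"z":0,"rx":0,"ry":0,"rz":0,"jaw":5},{"x":0,"y":0,"z":0,"rx":0,"ry":0,"rz":0,"jaw":5}]}}

```text
clock: 16.5
tool_pos: [0.5146, -0.2836, 0.1502]
eef_rot: [0.478, 0.879, 0.0, 0.001]
contact_force: [0.2, -0.2, 0.6]
opening: 0.693
finger_force: 56.5
```

{"api": "send_rows", "payload": {"motion": [{"x":0,"y":0,"z":0,"rx":0,"ry":0,"rz":0,"jaw":5},{"x":0,"y":0,"z":0,"rx":0,"ry":0,"rz":0,"jaw":5},{"x":0,"y":0,"z":0,"rx":0,"ry":0,"rz":0,"jaw":5},{"x":0,"y":0,"z":0,"rx":0,"ry":0,"rz":0,"jaw":5},{"x":0,"y":0,"z":0,"rx":0,"ry":0,"rz":0,"jaw":5}]}}

```text
clock: 17.0
tool_pos: [0.5143, -0.2834, 0.1496]
eef_rot: [0.478, 0.879, 0.0, -0.0]
contact_force: [-0.1, -0.1, 0.4]
opening: 0.691
finger_force: 56.5
```

```bash
python3 - <<'E'
from h import *
st(); a=load("scene0"); b=snap("scene","s9"); w=snap("wrist","w9")
# jar body pixels (dark red) before/after in scene; lid yellow position
for n,s in(("before",a),("after",b)):
    h=cv2.cvtColor(s["img"],cv2.COLOR_RGB2HSV)
    y=cv2.inRange(h,(19,110,60),(30,255,255)); y[300:]=0; y[:,:90]=0; y[:,160:]=0; p=np.argwhere(y)
    print(n,"lid",p.mean(0).round(1) if len(p) else None,len(p))
    j=cv2.inRange(h,(0,40,20),(12,160,120))|cv2.inRange(h,(165,25,20),(180,160,140)); j[:240]=0;j[285:]=0;j[:,:100]=0;j[:,155:]=0; p=np.argwhere(j); print(" jar",p.mean(0).round(1) if len(p) else None,len(p),p.max(0) if len(p) else None)
print(w2px(a,[[.514,-.2835,.125]]),w2px(b,[[.514,-.2835,.125+.036]]))
E
```

```text
t 17.0 p [ 0.5143 -0.2834  0.1496] yaw 32.95 tilt [-0.01  0.01] F [-0.1 -0.1  0.4] M [ 0.02  0.01 -0.01] op 60.8 ff 56.5 q [ 0.5   0.77 -0.13  1.77  0.15  0.61  0.85]
before lid [233.6 119.2] 553
 jar [260.4 127.5] 586 [276 142]
after lid [224.1 112.2] 272
 jar [257.1 126.3] 712 [275 142]
[[118.7840983  231.38215339]] [[114.55132736 219.02276126]]
```

```bash
python3 -c "
from plant import *
print(finish_job())"
```

```text
the job is handed in; nothing more can be done
None
```

I handed the job in at 17.0 s of the 51 s allowed, but `finish_job()` gave no verdict: by my measurements the toast stands let go in the empty slot, the jar is still in the clamp, and the lid is held level about 25 mm above the jar's mouth.

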